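# Square up and cross-lay a bundle of spectacle cases

## Robot

A 6-joint arm with a two-finger parallel gripper is mounted at the origin on a cart in front of the work surface, level with it; the furniture and walls round the work are solid. World frame = base frame: x ahead of the robot, y to its left, z up, the work surface at z = 0. Lengths are in m, angles in degrees, forces in N, time in s.
With the tool pointing down it reaches from about 0.375 to 0.75 m from the base axis. Payload 9 kg.
Tool frame: the origin (TCP) lies between the finger pads; the fingertips stand 8 mm ahead of it and the grasp point (between the pads) lies 11 mm behind it (bot.tip_reach is the distance from the TCP to the fingertips, in m); z points along the fingers, x is the direction in which the jaws open and shut, and the axes are right-handed (so a half turn about z gives the same grasp; the last joint's range is limited). The gripper opens to 85 mm and grips with 20 to 120 N. Pads are 22 mm wide; open, the fingers measure 114 mm over their backs; the gripper's body (76 mm by 85 mm) begins 54 mm behind the grasp point. The pads swing forward as they close: fully open they stand 13 mm farther back than shut.
Start: joints at [-83.749, 5.964, 5.575, 89.605, 0, 77.527], TCP at [0.193, -0.568, 0.217] pointing down, gripper open.
Joint ranges: [-171.21, 171.21], [-48.23, 106.86], [-62.78, 66.21], [-105.2, 120.99], [-86.42, 89.51], [-180, 180]. Speed limits (degrees/s): [127.2, 127.2, 147.25, 180, 180, 180].

## Interface

Orientations are given as [roll, pitch, yaw] about the fixed x, y, z axes, in that order (R = Rz(yaw) Ry(pitch) Rx(roll)).
In Python, from station import bot, cams, ticket gives the robot as it stands. The module is installed in compiled form; this text tells all that it offers.
- The arm moves only by the tool drive_tool, never from a script. Its argument "moves" is a list of rows, each a list of 2 entries, a list of its own where there are three numbers: the shift along the world's x, y, z in m, then the turn about the world's z in degrees. In form: [[[tx, ty, tz], yaw], ...]. A call has 1 to 5 rows; each row is the pose to reach, as a shift and turn from the pose measured when the call began; what a row does not reach only later rows make up. A row lasts 1/10 s, in which the tool goes at most 50 mm and 8.59 degrees, less where a joint would pass 70% of its speed; a pose out of reach is approached as far as the arm can. A call with a gripper value outside its range is refused whole. "hand" is the opening, from 0 (shut) to 1 (fully open), set as the call begins (left out, the last holds). The fingers move at their own pace and stop on an object; "force" is the grip in N (left out, the last holds). Time passes only in rows, so rows that repeat a pose let the fingers close. It gives the time, the measured TCP pose, the force and the opening at its end, in the units of the state.
- bot.get_state(): the state, without advancing time (a new reading comes with each control period).
- cams.camera(name): name is "scene" or "top" or "wrist"; returns a dict with "color" (420x560x3 uint8, blue, green, red), "fx", "fy", "cx", "cy" (pixels), "position" and "orientation" of the camera in the world; the wrist camera has in their place "T_tool_cam" (4x4, takes a point from camera to tool coordinates, whose origin is the TCP and whose axes are the tool frame's). Camera axes: x right, y down, z forward; pixel columns grow to the right and rows downward; lengths in m; the calibration is good to about 2 mm. A picture is of the moment at which its call begins: read the wrist's pose just before it. There is no depth.
- ticket.close_job(): hands the job in, once; it reports no verdict.
The state is a dict: "time_s": time; "joint_pos": joint angles; "joint_vel": joint speeds; "joint_efforts": joint torques, N m; "ee_pos": TCP position; "ee_rot": TCP orientation; "wrist_force": force on the tool from outside, world axes, zero at the start; "torque": the same for the moment, N m; "width": finger opening in m.
Only numpy, scipy, OpenCV 4.12 (cv2) and the standard library are available. Lean on these libraries where they do the work, as an engineer would, in place of code of your own. Each camera call takes 0.05 s, during which the arm holds its last target. There are 200 camera calls.

## Task

Get this bundle of four orange spectacle cases ready for banding in the metal squaring corner. First push the two cases standing loosely in the corner together and home, so that they lie lengthwise along the back fence as a tight first course, the front one touching the one behind and both ends against the right fence; then lay the other two cases lid up across them, side by side over the joint, as a second course pushed just as tight and square into the corner. Do not tip any case over, and leave the glue bottle and the tape roll where they are.

Things in the scene. Friction and masses are not known exactly. Their poses are not given: they have to be found in the camera images.
- corner: fixed aluminium L-shaped squaring corner on the bench. Origin: inner corner at bench height; x points into the back fence, -y into the right fence, z up. Inner faces: plane x = 0 (back fence, 175 mm long towards +y) and y = 0 (right fence, 170 mm towards -x), 6 mm thick, 71 mm high, 28 mm feet outside only. Cases lie on its -x, +y side on the bare bench
- place_back (a point): centre of the rear case of the finished first course: (-32, 82, 21.5) mm from the corner point. For a case lying with its length along the corner's y
- place_front (a point): centre of the front case of the finished first course: (-96, 82, 21.5) mm from the corner point. For a case lying with its length along the corner's y
- place_top_right (a point): centre of the right case of the finished second course: (-82, 32, 64.5) mm from the corner point. For a case lying with its length along the corner's x
- place_top_left (a point): centre of the left case of the finished second course: (-82, 96, 64.5) mm from the corner point. For a case lying with its length along the corner's x
- case_a: the same case as point case_a_c (size and axes there); origin at its underside, 1 mm off the middle towards its +x side, y along its length
- case_a_c (a point): closed orange hard spectacle case, 164 x 64 x 43 mm high, 0.14 to 0.26 kg. Point: its centre, 21.5 mm above its underside. Axes: y along the 164 mm, x across the 64 mm (flush dark clasp on the -x side, thin hinge on +x; all contact is at the 64 mm faces), z up. Slides when pushed. Case a starts loosely in the corner, the one nearer the back fence, 10 to 55 mm off its place and slightly askew
- case_b: the same case as point case_b_c (size and axes there); origin at its underside, 1 mm off the middle towards its +x side, y along its length
- case_b_c (a point): closed orange hard spectacle case, 164 x 64 x 43 mm high, 0.14 to 0.26 kg. Point: its centre, 21.5 mm above its underside. Axes: y along the 164 mm, x across the 64 mm (flush dark clasp on the -x side, thin hinge on +x; all contact is at the 64 mm faces), z up. Slides when pushed. Case b starts loosely in front of case a, up to 85 mm off its place and slightly askew
- case_c: the same case as point case_c_c (size and axes there); origin at its underside, 1 mm off the middle towards its +x side, y along its length
- case_c_c (a point): closed orange hard spectacle case, 164 x 64 x 43 mm high, 0.14 to 0.26 kg. Point: its centre, 21.5 mm above its underside. Axes: y along the 164 mm, x across the 64 mm (flush dark clasp on the -x side, thin hinge on +x; all contact is at the 64 mm faces), z up. Slides when pushed. Case c starts lying on the bench to the left of the corner, either the farther or the nearer of two there
- case_d: the same case as point case_d_c (size and axes there); origin at its underside, 1 mm off the middle towards its +x side, y along its length
- case_d_c (a point): closed orange hard spectacle case, 164 x 64 x 43 mm high, 0.14 to 0.26 kg. Point: its centre, 21.5 mm above its underside. Axes: y along the 164 mm, x across the 64 mm (flush dark clasp on the -x side, thin hinge on +x; all contact is at the 64 mm faces), z up. Slides when pushed. Case d starts lying on the bench to the left of the corner, the other of the two there
- glue: glue bottle (bystander, behind the bench space left of the corner), white with a yellow label, upright, 35 mm in diameter, 98 mm tall; origin under its centre. A fixed bench instrument, some 0.2 m high, stands close behind it, from about x = 0.75 m on, and a fixed stack of trays 0.2 m high stands left of the work, from about y = 0.07 m on
- tape: roll of tan packing tape (bystander, right of the corner) lying flat, 92 mm in diameter, 48 mm high; origin under its centre

How it is judged:
By the outcome, as a careful person would: the job done as asked, in the order asked, and still so for the second after the job is handed in, with the robot touching nothing.
It also fails if it takes over 70 s, if anything falls off the work surface, if the arm or the gripper's body presses on something with over 40 N, if the wrist force passes 120 N, or if a joint passes its speed limit or range.

## Working session

There is one attempt and no reset: what is moved stays moved. The work goes in short steps, Python scripts to look and compute and a tool call to move; the robot and the scene stay as the last step left them, time stands still between calls to the robot, and variables do not carry over. Pictures are saved under pics/ and viewed, about 8 in all and at most 12, crops included, and the job is handed in when it is done.

Besides the shell and the picture viewer there is one more tool, called after "Request:" as name([rows], argument=value, ...), one row to a line, values as JSON. drive_tool: Moves the arm, as the interface text tells. Its arguments: {"type":"object","properties":{"moves":{"type":"array"},"hand":{"type":"number"},"force":{"type":"number"}},"required":["moves"]}

```bash
mkdir -p pics; python3 - <<'E'
from station import bot,cams
import cv2
s=bot.get_state();print({k:s[k] for k in('time_s','ee_pos','ee_rot','width','wrist_force')},bot.tip_reach)
for n in('top','scene'):
    c=cams.camera(n);cv2.imwrite(f'pics/{n}0.png',c['color']);print(n,{k:v for k,v in c.items() if k!='color'})
E
```

```text
{'time_s': 0.0, 'ee_pos': array([ 0.19257763, -0.56787727,  0.21613581]), 'ee_rot': array([-1.79982864e+02,  7.43199608e-02, -7.12767538e+01]), 'width': 0.08565152650446294, 'wrist_force': array([-0.00872938, -0.6109362 ,  0.31276599])} 0.008
top {'fx': 446.8532106470804, 'fy': 446.8532106470804, 'cx': 270.07152989061075, 'cy': 210.42516961891877, 'position': array([ 0.48326842, -0.28828255,  1.1594738 ]), 'orientation': array([-1.76630329e+02, -5.13923700e-02, -9.09122100e+01])}
scene {'fx': 448.38551053126054, 'fy': 448.38551053126054, 'cx': 284.0331058492081, 'cy': 206.38577277679858, 'position': array([ 0.26693535, -0.91887659,  0.65591535]), 'orientation': array([-129.54589504,   -1.19251424,  -25.38742817])}
```

View pics/top0.png

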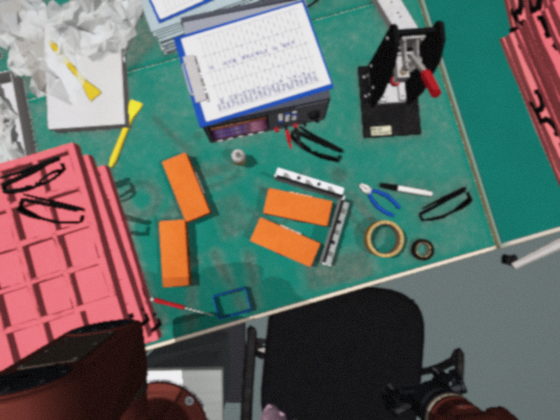

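View pics/scene0.png

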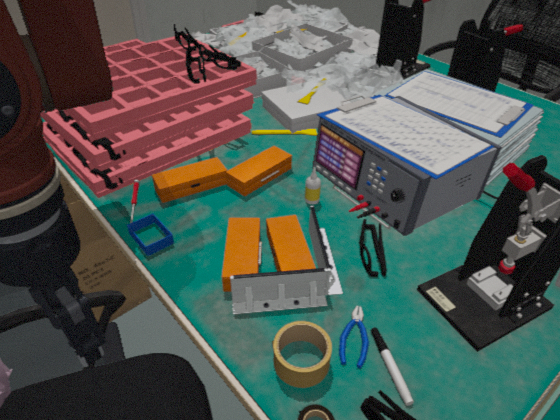

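The top view shows two cases in the corner at about (298,206) and (285,241), and two to the left at (186,187) and (173,253). The corner is near (345,192). The glue is at (238,156) and the tape at (384,239).

```bash
cat > h.py <<'E'
import numpy as np,cv2
from scipy.spatial.transform import Rotation as R
def pose(c,s=None):
    if 'T_tool_cam' in c:
        T=np.eye(4);T[:3,:3]=R.from_euler('xyz',s['ee_rot'],degrees=True).as_matrix();T[:3,3]=s['ee_pos'];return T@c['T_tool_cam']
    T=np.eye(4);T[:3,:3]=R.from_euler('xyz',c['orientation'],degrees=True).as_matrix();T[:3,3]=c['position'];return T
def ray(c,T,px,z):
    px=np.atleast_2d(px).astype(float)
    d=np.c_[(px[:,0]-c['cx'])/c['fx'],(px[:,1]-c['cy'])/c['fy'],np.ones(len(px))]@T[:3,:3].T
    return (T[:3,3]+d*((z-T[2,3])/d[:,2])[:,None])[:,:2]
def proj(c,T,P):
    q=(np.atleast_2d(P)-T[:3,3])@T[:3,:3];return np.c_[q[:,0]/q[:,2]*c['fx']+c['cx'],q[:,1]/q[:,2]*c['fy']+c['cy']]
def orange(im,vmin=60):
    h=cv2.cvtColor(im,cv2.COLOR_BGR2HSV);return cv2.inRange(h,(5,150,vmin),(20,255,255))
def rects(c,T,z=.043,vmin=60,amin=400):
    m=orange(c['color'],vmin);o=[]
    for k in cv2.findContours(m,cv2.RETR_EXTERNAL,cv2.CHAIN_APPROX_NONE)[0]:
        if cv2.contourArea(k)<amin: continue
        w=ray(c,T,k[:,0],z)*1000
        (x,y),(a,b),t=cv2.minAreaRect(w.astype(np.float32))
        if a>b: a,b,t=b,a,t-90   # t: direction of short side
        t=(t+90)%180-90
        o.append((k[:,0].mean(0).round(),np.round([x,y,a,b,t],1)))
    return o
E
python3 - <<'E'
from h import *
from station import bot,cams
c=cams.camera('top');T=pose(c)
h=cv2.cvtColor(c['color'],cv2.COLOR_BGR2HSV);print(h[206,298],h[253,173],h[280,173])
for v in(60,180,210,225):
    print(v)
    for r in rects(c,T,.043,v):print(*r)
cv2.imwrite('pics/crop1.png',cv2.resize(c['color'][140:300,140:360],None,fx=3.6,fy=3.6,interpolation=cv2.INTER_CUBIC))
E
```

```text
[ 12 199 236] [ 12 195 236] [ 11 199 206]
60
[285. 242.] [ 470.5 -326.3   64.4  164.7  -24.6]
[298. 207.] [ 556.5 -359.3   64.5  164.1  -12.7]
[180. 221.] [529.9 -75.8 125.5 334.7  86.2]
180
[285. 242.] [ 470.6 -325.4   62.7  163.   -24.5]
[297. 207.] [ 557.4 -358.7   63.1  162.5  -12.7]
[179. 221.] [530.  -73.3 120.5 334.4  86.2]
210
[173. 250.] [450.9 -47.7  60.5 154.  -86.8]
[285. 242.] [ 471.1 -325.3   60.9  159.8  -24.3]
[297. 207.] [ 557.7 -358.6   61.2  159.1  -12.5]
[185. 187.] [612.6 -78.6  60.6 160.6 -68.4]
225
[173. 249.] [457.1 -47.   58.6 138.3 -86.7]
[284. 242.] [ 471.4 -325.    59.3  157.1  -24.2]
[297. 207.] [ 558.2 -358.5   59.6  156.7  -12.2]
[185. 187.] [612.4 -78.4  58.2 158.  -68.4]
```

View pics/crop1.png

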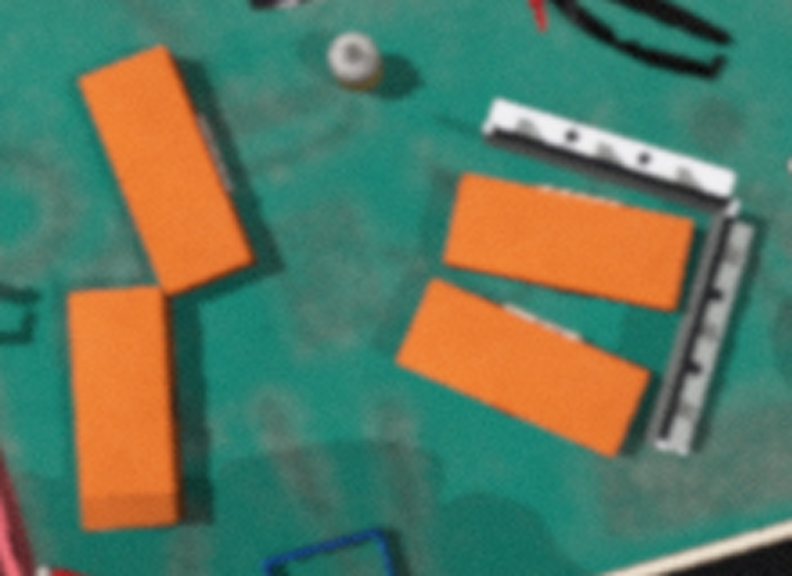

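The crop shows bright feet outside both fences with dark vertical inner faces. The hinges of a and b face the back fence. The left pair nearly touch, and the near one's front side is visible. I'll get a close wrist view of the corner while turning the tool to the working yaw.

Request:
drive_tool([
  [[0.05,0.03,0.03],8.5],
  [[0.1,0.06,0.06],17],
  [[0.15,0.09,0.08],25.5],
  [[0.2,0.12,0.1],34],
  [[0.25,0.15,0.1],42.5],
])

```text
time_s: 0.65
ee_pos: [0.3927, -0.448, 0.3078]
ee_rot: [180.0, -0.0, -28.5]
wrist_force: [0.3, -0.3, 0.2]
width: 0.0852
```

Request:
drive_tool([
  [[0.03,0.03,0.0],8.5],
  [[0.05,0.04,0.0],17],
  [[0.05,0.04,0.0],25.5],
  [[0.05,0.04,0.0],34],
  [[0.05,0.04,0.0],42.5],
])

```text
time_s: 1.15
ee_pos: [0.443, -0.4076, 0.3074]
ee_rot: [180.0, -0.0, 14.4]
wrist_force: [0.5, -0.3, 0.6]
width: 0.0854
```

Request:
drive_tool([
  [[0.0,0.0,0.0],8.5],
  [[0.0,0.0,0.0],17],
  [[0.0,0.0,0.0],25.5],
  [[0.0,0.0,0.0],34],
  [[0.0,0.0,0.0],42.5],
])

```text
time_s: 1.65
ee_pos: [0.4429, -0.4075, 0.3071]
ee_rot: [-180.0, -0.0, 57.3]
wrist_force: [0.3, 0.2, -0.0]
width: 0.0856
```

```bash
python3 - <<'E'
from h import *
from station import bot,cams
import pickle
s=bot.get_state();c=cams.camera('wrist');pickle.dump((s,c),open('w1.pkl','wb'))
print(s['time_s'],s['ee_pos'],s['ee_rot'],s['joint_pos'],c['T_tool_cam'],c['fx'])
T=pose(c,s)
for r in rects(c,T,.043,120):print(*r)
cv2.imwrite('pics/w1.png',c['color'])
E
```

```text
1.65 [ 0.44294196 -0.40749694  0.30705262] [-1.79979537e+02 -3.03001002e-02  5.72899399e+01] [-5.50590771e+01  8.89161804e+00  1.82170088e+01  9.93558386e+01
  2.02429357e-02 -2.23490279e+01] [[ 9.99999463e-01 -4.51970132e-04 -9.32495071e-04  6.06557800e-04]
 [ 6.99796008e-04  9.58225249e-01  2.86013781e-01 -7.37956084e-02]
 [ 7.64270635e-04 -2.86014280e-01  9.58225051e-01 -1.57596929e-01]
 [ 0.00000000e+00  0.00000000e+00  0.00000000e+00  1.00000000e+00]] 362.8314344656422
[369. 221.] [ 554.1 -356.3   70.   165.3  -11. ]
[357. 147.] [ 468.6 -324.2   65.8  164.2  -23.5]
[552. 110.] [ 550.5 -123.1   24.2   62.9   69.5]
```

View pics/w1.png

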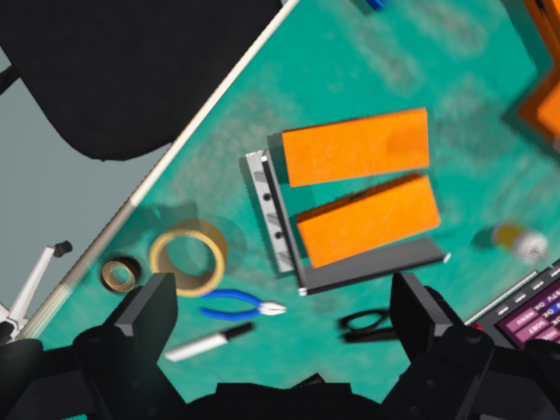

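The wrist view shows both loose cases, with the fence tops running from (264,157) to the corner at (302,293) and on to (447,258). I'll zoom in to fix the corner precisely.

```bash
python3 - <<'E'
from h import *
import pickle
s,c=pickle.load(open('w1.pkl','rb'))
cv2.imwrite('pics/w1c.png',cv2.resize(c['color'][140:310,240:460],None,fx=3.5,fy=3.5,interpolation=cv2.INTER_CUBIC))
E
```

```text
(no output)
```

View pics/w1c.png

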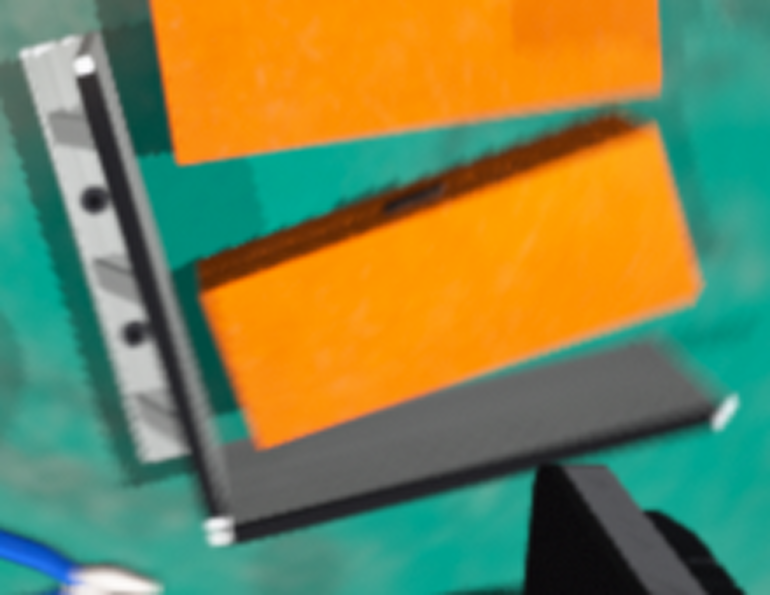

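```bash
python3 - <<'E'
from h import *
import pickle
s,c=pickle.load(open('w1.pkl','rb'));T=pose(c,s)
f=lambda p,z:ray(c,T,np.array(p)/3.5-.36+[240,140],z)*1000
P=f([[232,518],[712,403],[97,62],[222,540],[86,60],[215,445],[650,338],[100,30]],.071);B=f([[215,445],[650,338],[100,35]],0)
print(P.round(1),B.round(1))
print('yaw back',np.degrees(np.arctan2(*(P[1]-P[0])[::-1]))-90,'right',np.degrees(np.arctan2(*(P[0]-P[2])[::-1])),np.linalg.norm(P[1]-P[0]),np.linalg.norm(P[2]-P[0]))
print(np.degrees(np.arctan2(*(B[1]-B[0])[::-1]))-90,np.degrees(np.arctan2(*(B[0]-B[2])[::-1])))
# overlay on top view: glue, tape
E
```

```text
[[ 575.9 -459.9]
 [ 626.4 -301.8]
 [ 419.4 -412.3]
 [ 581.2 -467.3]
 [ 417.1 -414.9]
 [ 549.3 -450.2]
 [ 594.2 -309. ]
 [ 411.7 -406.1]] [[ 579.6 -465.2]
 [ 632.7 -298.5]
 [ 418.7 -414.1]]
yaw back -17.736789086235262 right -16.907426036403717 165.93108826443182 163.52246555226802
-17.633914977243293 -17.609595324337988
```

Corner inner point is about (577, -461) mm with yaw about -17.4°. I'll go in front of b with the open jaws parallel to the back fence for a two-point push.

Request:
drive_tool([
  [[-0.02,0.04,-0.02],8],
  [[-0.036,0.08,-0.04],15.3],
  [[-0.036,0.086,-0.09],15.3],
  [[-0.036,0.086,-0.14],15.3],
  [[-0.036,0.086,-0.19],15.3],
], hand=1)

```text
time_s: 2.2
ee_pos: [0.407, -0.3211, 0.1159]
ee_rot: [180.0, 0.0, 73.0]
wrist_force: [0.0, -1.0, 0.1]
width: 0.0855
```

Request:
drive_tool([
  [[0,0,-0.05],0],
  [[0,0,-0.08],0],
  [[0,0,-0.098],0],
  [[0,0,-0.098],0],
])

```text
time_s: 2.6
ee_pos: [0.4053, -0.319, 0.0148]
ee_rot: [-179.8, -0.2, 72.8]
wrist_force: [0.5, 0.2, -0.2]
width: 0.0855
```

Request:
drive_tool([
  [[0.008,-0.0025,0],0],
  [[0.016,-0.005,0],0],
  [[0.024,-0.0075,0],0],
  [[0.032,-0.01,0],0],
  [[0.04,-0.0125,0],0],
])

```text
time_s: 3.1
ee_pos: [0.4462, -0.3321, 0.0155]
ee_rot: [-179.8, -0.1, 72.8]
wrist_force: [-6.0, 2.4, 8.5]
width: 0.0856
```

```bash
cat >> h.py <<'E'
O=np.array([577,-461.]);Y=-17.4
def tocorner(p):
    a=np.radians(Y);return np.array([[np.cos(a),np.sin(a)],[-np.sin(a),np.cos(a)]])@(np.array(p)-O)
def look(cams,bot,z=.043,vmin=60,amin=400,save=None):
    c=cams.camera('top');T=pose(c)
    if save: cv2.imwrite(save,c['color'])
    for px,r in rects(c,T,z,vmin,amin): print(px,r,'corner',tocorner(r[:2]).round(1),round(float(r[4]-Y),1))
    s=bot.get_state();print(s['time_s'],s['ee_pos'].round(4),tocorner(s['ee_pos'][:2]*1000).round(1),s['ee_rot'].round(1),s['wrist_force'].round(1),s['width'].round(3))
E
python3 -c "
from h import *
from station import bot,cams
look(cams,bot,save='pics/t2.png')
im=cv2.imread('pics/t2.png');cv2.imwrite('pics/t2c.png',cv2.resize(im[150:290,220:360],None,fx=4,fy=4))"
```

```text
[265. 231.] [ 491.8 -280.7   62.7   63.1  -23.2] corner [-135.2  146.6] -5.8
[298. 207.] [ 555.8 -359.2   66.   164.1  -12.3] corner [-50.7  90.8] 5.1
[180. 222.] [529.8 -75.9 125.6 334.5  86.2] corner [-160.2  353.4] 103.6Traceback (most recent call last):
  File "<string>", line 4, in <module>
    look(cams,bot,save='pics/t2.png')
    ~~~~^^^^^^^^^^^^^^^^^^^^^^^^^^^^^
  File "h.py", line 32, in look
    s=bot.get_state();print(s['time_s'],s['ee_pos'].round(4),tocorner(s['ee_pos'][:2]*1000).round(1),s['ee_rot'].round(1),s['wrist_force'].round(1),s['width'].round(3))
                                                                                                                                                    ^^^^^^^^^^^^^^^^
AttributeError: 'float' object has no attribute 'round'
```

```bash
sed -i "s/s\['width'\].round(3)/round(s['width'],4)/" h.py; python3 -c "
from h import *
from station import bot,cams
im=cv2.imread('pics/t2.png');c=cams.camera('scene')
a=cv2.resize(im[170:290,220:360],None,fx=2.8,fy=2.8);b=cv2.resize(c['color'][180:340,190:350],(392,336))
cv2.imwrite('pics/t2c.png',np.hstack([a,b[:336]]))"
```

```text
(no output)
```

View pics/t2c.png

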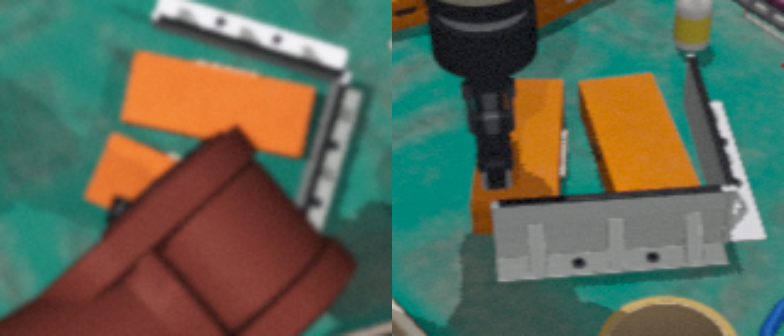

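```bash
python3 -c "
from h import *
from station import bot,cams
c=cams.camera('scene');T=pose(c);s=bot.get_state();print(s['ee_pos'],s['wrist_force'],s['torque'])
e=s['ee_pos'];u=np.array([.297,.955,0])
for d in(-.0425,-.057):
  for z in(0,.008,.02,.03,.043,.06): print(d,z,proj(c,T,[*(e+u*d)[:2],z])[0].round(1))
print(ray(c,T,[[232.9,268]],.043),ray(c,T,[[232.9,268]],.02))
cv2.imwrite('pics/s3.png',cv2.resize(c['color'][190:300,200:300],None,fx=7,fy=5.4,interpolation=cv2.INTER_CUBIC))
"
```

```text
[ 0.44671872 -0.33239878  0.01563127] [ 3.18790646 -3.01567232  4.55592996] [-0.45537651 -0.57044563  0.17092471]
-0.0425 0 [233.2 282.5]
-0.0425 0.008 [232.9 279.7]
-0.0425 0.02 [232.6 275.5]
-0.0425 0.03 [232.3 271.8]
-0.0425 0.043 [232. 267.]
-0.0425 0.06 [231.5 260.6]
-0.057 0 [233.6 288.4]
-0.057 0.008 [233.4 285.6]
-0.057 0.02 [233.  281.4]
-0.057 0.03 [232.8 277.7]
-0.057 0.043 [232.4 272.9]
-0.057 0.06 [231.9 266.5]
[[ 0.43484183 -0.37591059]] [[ 0.44114262 -0.35553548]]
```

View pics/s3.png

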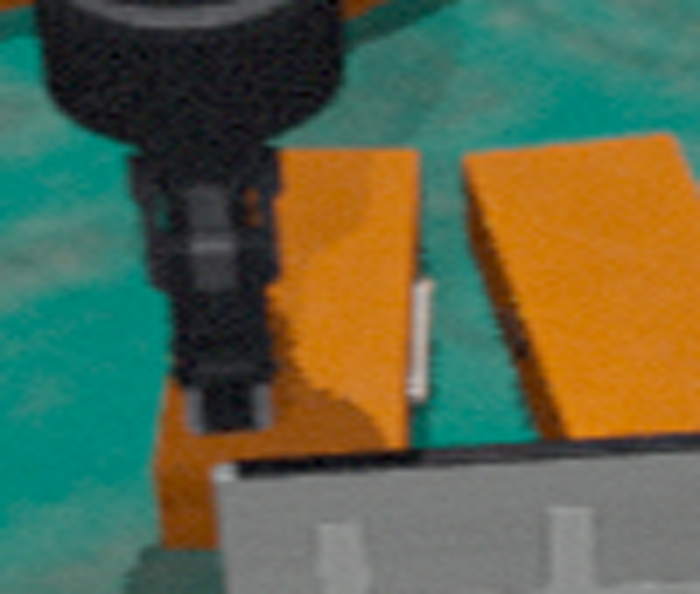

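The right fingertip is riding on b's lid: open, the tips stand higher than I assumed. I'll lift, back off, and calibrate the tip height by touching the bench gently.

Request:
drive_tool([
  [[0,0,0.03],0],
  [[0,0,0.06],0],
  [[-0.035,0.011,0.06],0],
  [[-0.055,0.017,0.06],0],
  [[-0.055,0.017,0.06],0],
], hand=1)

```text
time_s: 3.75
ee_pos: [0.39, -0.3145, 0.0755]
ee_rot: [-179.9, -0.1, 72.8]
wrist_force: [-0.6, 0.3, -0.6]
width: 0.0857
```

```bash
python3 -c "
from h import *
from station import bot,cams
look(cams,bot)
c=cams.camera('scene');cv2.imwrite('pics/s4.png',cv2.resize(c['color'][130:320,150:350],None,fx=3.8,fy=3.1,interpolation=cv2.INTER_CUBIC))"
```

```text
[285. 242.] [ 470.  -326.    65.   164.7  -24.4] corner [-142.5   96.8] -7.0
[298. 207.] [ 556.6 -359.3   64.6  164.2  -12.8] corner [-49.9  90.9] 4.6
[180. 221.] [529.8 -75.8 125.5 334.5  86.2] corner [-160.2  353.5] 103.6
3.8 [ 0.3911 -0.3151  0.0756] [-221.    83.6] [-1.799e+02 -1.000e-01  7.280e+01] [ 0.6 -0.1  0.8] 0.0856
```

View pics/s4.png

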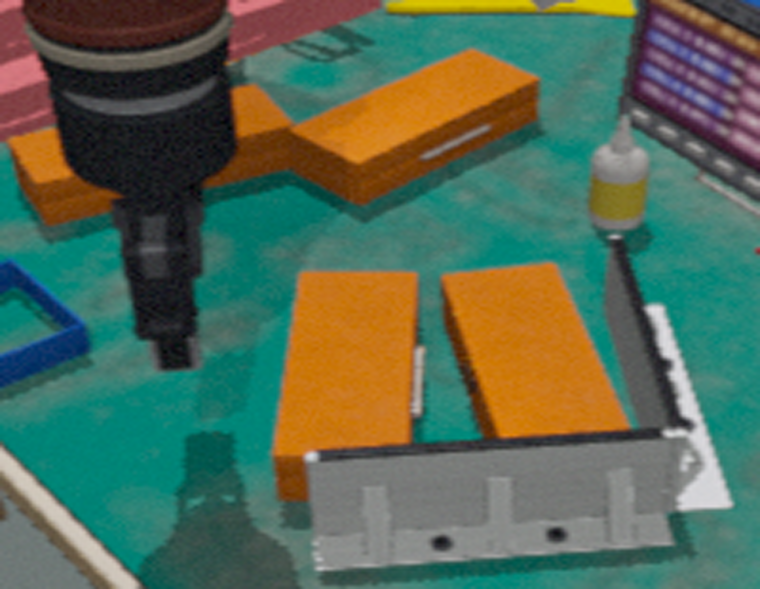

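```bash
python3 -c "
from h import *
from station import bot,cams
c=cams.camera('scene');T=pose(c);s=bot.get_state();e=s['ee_pos'];u=np.array([.297,.955,0])
for d in(-.0425,-.057):
  for z in(.06,.07,.08,.09,.1,.11): print(d,z,proj(c,T,[*(e+u*d)[:2],z])[0].round(1))
"
```

```text
-0.0425 0.06 [199.5 263.5]
-0.0425 0.07 [199.  259.7]
-0.0425 0.08 [198.4 255.7]
-0.0425 0.09 [197.8 251.7]
-0.0425 0.1 [197.2 247.7]
-0.0425 0.11 [196.6 243.6]
-0.057 0.06 [199.5 269.5]
-0.057 0.07 [198.9 265.6]
-0.057 0.08 [198.4 261.7]
-0.057 0.09 [197.8 257.7]
-0.057 0.1 [197.2 253.6]
-0.057 0.11 [196.6 249.5]
```

Request:
drive_tool([
  [[0,0,-0.03],0],
  [[0,0,-0.05],0],
  [[0,0,-0.055],0],
  [[0,0,-0.06],0],
  [[0,0,-0.06],0],
], hand=0.6)

```text
time_s: 4.4
ee_pos: [0.3923, -0.3157, 0.0158]
ee_rot: [-179.9, -0.1, 72.8]
wrist_force: [0.8, -0.1, -0.6]
width: 0.0509
```

Request:
drive_tool([
  [[0,0,-0.004],0],
  [[0,0,-0.008],0],
  [[0,0,-0.008],0],
])

```text
time_s: 4.7
ee_pos: [0.3923, -0.3156, 0.0076]
ee_rot: [-179.9, -0.1, 72.8]
wrist_force: [-0.1, -1.0, -0.3]
width: 0.0512
```

```bash
python3 -c "
from h import *
from station import bot,cams
c=cams.camera('scene');T=pose(c);s=bot.get_state();e=s['ee_pos'];print(e,s['wrist_force'],s['width']);u=np.array([.297,.955,0])
for d in(-.026,-.04):
  for z in(0,.01,.02,.03,.04): print(d,z,proj(c,T,[*(e+u*d)[:2],z])[0].round(1))
cv2.imwrite('pics/s5.png',cv2.resize(c['color'][220:300,160:260],None,fx=7,fy=7,interpolation=cv2.INTER_CUBIC))"
```

```text
[ 0.39223239 -0.31563771  0.00780383] [-0.02629152 -0.73356603 -0.21535195] 0.05095815499516703
-0.026 0 [202.8 278.9]
-0.026 0.01 [202.3 275.3]
-0.026 0.02 [201.8 271.8]
-0.026 0.03 [201.3 268.1]
-0.026 0.04 [200.7 264.5]
-0.04 0 [202.8 284.5]
-0.04 0.01 [202.3 280.9]
-0.04 0.02 [201.8 277.4]
-0.04 0.03 [201.3 273.7]
-0.04 0.04 [200.7 270.1]
```

View pics/s5.png

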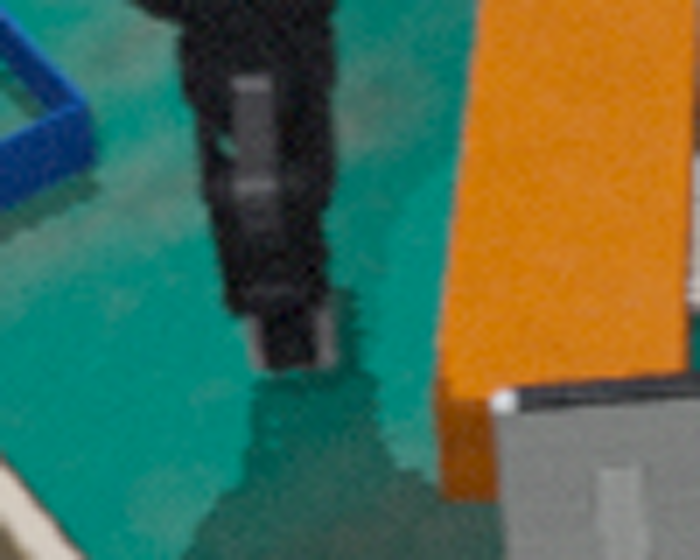

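Tips at 51 mm opening still hover about 15–25 mm above the bench, so I'll feel for the bench.

Request:
drive_tool([
  [[0,0,-0.004],0],
  [[0,0,-0.008],0],
])

```text
time_s: 4.95
ee_pos: [0.3924, -0.3158, -0.0002]
ee_rot: [-180.0, -0.1, 72.8]
wrist_force: [0.4, 0.6, 0.7]
width: 0.051
```

Request:
drive_tool([
  [[0,0,-0.003],0],
  [[0,0,-0.006],0],
])

```text
time_s: 5.15
ee_pos: [0.3923, -0.3157, -0.0067]
ee_rot: [-180.0, -0.1, 72.8]
wrist_force: [0.8, -0.2, 0.5]
width: 0.0509
```

Request:
drive_tool([
  [[0.012,-0.0037,0],0],
  [[0.024,-0.0075,0],0],
  [[0.033,-0.0105,0],0],
  [[0.041,-0.013,0],0],
  [[0.05,-0.0157,0],0],
])

```text
time_s: 5.65
ee_pos: [0.4426, -0.3314, -0.0068]
ee_rot: [-179.9, -0.1, 72.8]
wrist_force: [-1.8, 0.3, 1.0]
width: 0.0512
```

Request:
drive_tool([
  [[0.005,-0.0015,0],0],
  [[0.01,-0.003,0],0],
  [[0.014,-0.0043,0],0],
])

```text
time_s: 5.95
ee_pos: [0.4567, -0.3357, -0.0069]
ee_rot: [-179.9, -0.1, 72.8]
wrist_force: [-3.1, 1.8, 2.6]
width: 0.0517
```

```bash
python3 -c "
from h import *
from station import bot,cams
look(cams,bot,save='pics/t6.png')"
```

```text
[291. 212.] [ 530.8 -345.7  126.7  177.6  -15.9] corner [-78.6  96.2] 1.5
[180. 222.] [529.8 -75.9 125.6 334.5  86.2] corner [-160.2  353.4] 103.6
6.0 [ 0.4572 -0.3359 -0.0068] [-151.7   83.5] [-1.799e+02 -1.000e-01  7.280e+01] [ 0.3 -1.  -0.5] 0.0512
```

Request:
drive_tool([
  [[0.005,-0.0016,0],0],
  [[0.0085,-0.0027,0],0],
  [[0.0105,-0.0033,0],0],
])

```text
time_s: 6.3
ee_pos: [0.468, -0.3392, -0.007]
ee_rot: [-179.9, -0.1, 72.8]
wrist_force: [-2.9, 1.6, 1.6]
width: 0.0513
```

Request:
drive_tool([
  [[0.002,-0.0006,0],0],
  [[0.003,-0.0009,0],0],
])

```text
time_s: 6.5
ee_pos: [0.4711, -0.3402, -0.0069]
ee_rot: [-179.9, -0.1, 72.8]
wrist_force: [-2.4, 0.8, 1.2]
width: 0.0512
```

Request:
drive_tool([
  [[0.002,-0.0006,0],0],
  [[0.003,-0.0009,0],0],
])

```text
time_s: 6.7
ee_pos: [0.472, -0.3404, -0.007]
ee_rot: [-179.6, -0.1, 72.8]
wrist_force: [-19.0, 6.5, 14.3]
width: 0.0513
```

Request:
drive_tool([
  [[0.002,-0.0006,0],0],
  [[0.003,-0.0009,0],0],
])

```text
time_s: 6.9
ee_pos: [0.4719, -0.3402, -0.0069]
ee_rot: [-179.2, -0.1, 72.7]
wrist_force: [-25.3, 8.9, 18.4]
width: 0.0513
```

```bash
python3 -c "
from h import *
from station import bot,cams
look(cams,bot,save='pics/t7.png')"
```

```text
[294. 204.] [ 547.  -352.1  128.7  178.3  -16.7] corner [-61.2  94.9] 0.7
[180. 222.] [529.8 -75.9 125.6 334.5  86.2] corner [-160.2  353.4] 103.6
6.95 [ 0.4719 -0.3402 -0.0069] [-136.4   83.9] [-1.792e+02 -1.000e-01  7.270e+01] [-21.8   7.8  16.2] 0.0516
```

Request:
drive_tool([
  [[-0.015,0.005,0],0],
  [[-0.02,0.006,0.045],-8],
  [[-0.02,0.006,0.09],-16.5],
  [[0.02,0.03,0.11],-25],
  [[0.06,0.06,0.11],-33.5],
])

```text
time_s: 7.45
ee_pos: [0.5306, -0.2857, 0.1079]
ee_rot: [-179.7, -0.2, 39.4]
wrist_force: [1.6, -0.5, -0.2]
width: 0.0514
```

Request:
drive_tool([
  [[0.03,0.025,0],-8.5],
  [[0.047,0.039,0],-17],
  [[0.047,0.039,0],-25.5],
  [[0.047,0.039,0],-34],
  [[0.047,0.039,0],-42.5],
])

```text
time_s: 7.95
ee_pos: [0.5783, -0.2466, 0.1079]
ee_rot: [-179.7, -0.3, -3.3]
wrist_force: [0.3, 0.2, 0.2]
width: 0.0513
```

Request:
drive_tool([
  [[0,0,0],-8.5],
  [[0,0,0],-13.8],
  [[0,0,-0.04],-13.8],
  [[0,0,-0.08],-13.8],
  [[0,0,-0.08],-13.8],
])

```text
time_s: 8.45
ee_pos: [0.5752, -0.2442, 0.0222]
ee_rot: [-179.5, 0.2, -17.1]
wrist_force: [-1.1, -0.1, -0.0]
width: 0.0514
```

Request:
drive_tool([
  [[0,0,-0.015],0],
  [[0,0,-0.028],0],
  [[0,0,-0.028],0],
])

```text
time_s: 8.75
ee_pos: [0.5746, -0.2438, -0.0071]
ee_rot: [-179.5, 0.3, -17.1]
wrist_force: [-0.7, 0.1, 0.8]
width: 0.051
```

```bash
python3 -c "
from h import *
from station import bot,cams
look(cams,bot,save='pics/t8.png')"
```

```text
[297. 213.] [ 546.7 -350.3  130.1  177.5  -17.6] corner [-62.   96.6] -0.2
[180. 178.] [630.4 -73.6  66.6 124.6 -68.6] corner [-64.9 385.6] -51.2
8.8 [ 0.5751 -0.2441 -0.0059] [-66.6 206.4] [-179.5    0.2  -17.1] [ 1.1  0.1 -0.7] 0.0512
```

Request:
drive_tool([
  [[-0.002,-0.0075,0],0],
  [[-0.0045,-0.014,0],0],
  [[-0.006,-0.019,0],0],
  [[-0.007,-0.022,0],0],
])

```text
time_s: 9.2
ee_pos: [0.5683, -0.267, -0.0052]
ee_rot: [-179.5, 0.1, -17.2]
wrist_force: [1.1, 1.7, 2.5]
width: 0.0514
```

Request:
drive_tool([
  [[-0.001,-0.003,0],0],
  [[-0.0015,-0.0048,0],0],
])

```text
time_s: 9.4
ee_pos: [0.5668, -0.272, -0.0051]
ee_rot: [-179.5, 0.1, -17.2]
wrist_force: [0.3, 2.9, 1.8]
width: 0.0511
```

Request:
drive_tool([
  [[-0.001,-0.003,0],0],
  [[-0.0012,-0.0038,0],0],
])

```text
time_s: 9.6
ee_pos: [0.5655, -0.276, -0.0051]
ee_rot: [-179.5, 0.1, -17.2]
wrist_force: [1.1, 3.2, 1.4]
width: 0.0515
```

Request:
drive_tool([
  [[-0.001,-0.003,0],0],
  [[-0.001,-0.003,0],0],
])

```text
time_s: 9.8
ee_pos: [0.5654, -0.2766, -0.0051]
ee_rot: [-179.2, 0.1, -17.1]
wrist_force: [5.6, 13.9, 4.9]
width: 0.0511
```

Request:
drive_tool([
  [[-0.001,-0.003,0],0],
  [[-0.001,-0.003,0],0],
])

```text
time_s: 10.0
ee_pos: [0.5655, -0.2764, -0.005]
ee_rot: [-178.9, 0.1, -17.0]
wrist_force: [6.8, 17.3, 6.4]
width: 0.0513
```

Request:
drive_tool([
  [[0.004,0.013,0],0],
  [[0.006,0.02,0.01],0],
  [[0.0,0.06,0.06],8.5],
  [[-0.03,0.11,0.1],17],
  [[-0.06,0.15,0.13],25.5],
], hand=1)

```text
time_s: 10.5
ee_pos: [0.5249, -0.1549, 0.1041]
ee_rot: [-179.0, 0.0, 8.8]
wrist_force: [1.1, -0.2, 1.5]
width: 0.0854
```

```bash
python3 -c "
from h import *
from station import bot,cams
look(cams,bot,save='pics/t9.png')
im=cv2.imread('pics/t9.png');a=cv2.resize(im[150:290,250:370],None,fx=4,fy=4,interpolation=cv2.INTER_CUBIC)
cv2.imwrite('pics/t9c.png',a)
m=orange(im);
# seam / end alignment: row-wise corners
ks=[k for k in cv2.findContours(m,cv2.RETR_EXTERNAL,2)[0] if cv2.contourArea(k)>400]
for k in ks: print(cv2.approxPolyDP(k,3,True)[:,0].tolist())"
```

```text
[301. 213.] [ 541.3 -366.9  130.2  163.1  -17.3] corner [-62.2  79.1] 0.1
10.55 [ 0.5237 -0.1509  0.1092] [-143.6  280. ] [-1.79e+02 -1.00e-01  9.50e+00] [4.6 4.2 3.4] 0.0855
[[278, 180], [263, 228], [324, 246], [338, 198]]
```

View pics/t9c.png

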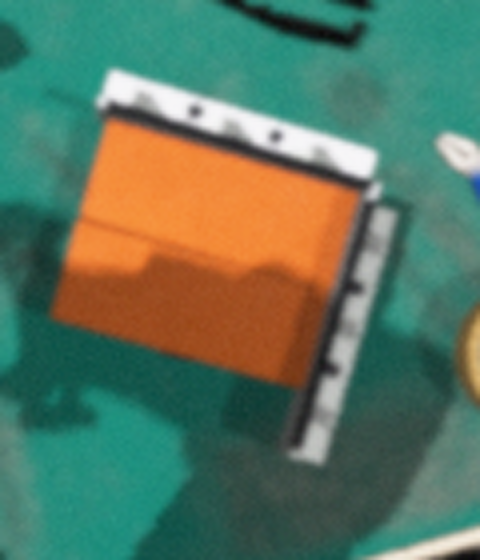

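The first course is tight, flush and square at the right fence and back fence: 130×163 mm at -17.3°. Next I'll fetch the near left case.

```bash
sed -i 's/^O=.*/O=np.array([578,-464.3]);Y=-17.4/' h.py; python3 -c "
from h import *
from station import bot,cams
c=cams.camera('top');T=pose(c)
p=ray(c,T,np.array([[68,293],[162,287],[180,525],[80,530]])/3.6-.36+140,.043)*1000
print(p.round(1),p.mean(0).round(1),cv2.minAreaRect(p.astype(np.float32)))
im=cv2.imread('pics/top0.png');m=orange(im)
cv2.line(m,(150,222),(185,222),0,2) 
for z in (185,):
  q=m[:, :220].copy()
  for k in cv2.findContours(q,0,1)[0]:
    if cv2.contourArea(k)>400: print(cv2.minAreaRect((ray(c,T,k[:,0],.043)*1000).astype(np.float32)))
"
```

```text
[[526.9 -11.2]
 [530.  -76.5]
 [365.9 -88.1]
 [363.6 -19.3]] [446.6 -48.8] ((446.3729248046875, -49.6522216796875), (164.57455444335938, 68.84437561035156), 2.822392225265503)
((529.8267822265625, -75.94951629638672), (125.48233795166016, 334.49114990234375), 86.23118591308594)
```

Request:
drive_tool([
  [[-0.03,0.03,0.03],8.5],
  [[-0.05,0.07,0.03],17],
  [[-0.07,0.1,0.03],25.5],
  [[-0.077,0.102,0.03],34],
  [[-0.077,0.102,0.03],42.5],
], hand=1)

```text
time_s: 11.1
ee_pos: [0.448, -0.0509, 0.138]
ee_rot: [-179.2, -0.1, 51.8]
wrist_force: [0.4, -0.6, 0.1]
width: 0.0857
```

Request:
drive_tool([
  [[0,0,0],8.5],
  [[0,0,0],17],
  [[0,0,0],25.5],
  [[0,0,0],34],
  [[0,0,0],41],
])

```text
time_s: 11.6
ee_pos: [0.4481, -0.0515, 0.1382]
ee_rot: [-179.2, -0.1, 93.1]
wrist_force: [-0.0, 0.2, -0.2]
width: 0.0855
```

```bash
cat > wr.py <<'E'
from h import *
from station import bot,cams
s=bot.get_state();c=cams.camera('wrist');T=pose(c,s);cv2.imwrite('pics/wl.png',c['color'])
print(s['time_s'],s['ee_pos'].round(4),s['ee_rot'].round(1),s['joint_pos'].round(1))
for k in cv2.findContours(orange(c['color'],60),0,1)[0]:
    if cv2.contourArea(k)>800:
        a=cv2.approxPolyDP(k,6,True)[:,0];w=ray(c,T,a,.043)*1000;print(a.tolist(),w.round(0).tolist())
E
python3 wr.py
```

```text
11.6 [ 0.4481 -0.0515  0.1382] [-1.792e+02 -1.000e-01  9.310e+01] [-23.  -19.7 -26.4  84.   -0.3 -26.1]
[[3, 246], [0, 346], [11, 336], [26, 255]] [[487.0, -258.0], [575.0, -274.0], [565.0, -264.0], [493.0, -242.0]]
[[333, 91], [238, 94], [248, 281], [185, 303], [171, 330], [204, 395], [218, 383], [289, 388], [260, 312], [330, 307]] [[364.0, -22.0], [369.0, -85.0], [506.0, -74.0], [528.0, -123.0], [552.0, -135.0], [614.0, -109.0], [601.0, -97.0], [603.0, -37.0], [532.0, -64.0], [525.0, -10.0]]
```

Request:
drive_tool([
  [[-0.001,0.003,-0.04],1],
  [[-0.001,0.003,-0.08],1],
  [[-0.001,0.003,-0.11],1],
  [[-0.001,0.003,-0.135],1],
  [[-0.001,0.003,-0.147],1],
])

```text
time_s: 12.15
ee_pos: [0.4458, -0.0482, -0.0109]
ee_rot: [-179.1, -0.1, 94.3]
wrist_force: [0.0, -0.7, -0.3]
width: 0.0853
```

Request:
drive_tool([
  [[0,0,0],0],
  [[0,0,0],0],
  [[0,0,0],0],
  [[0,0,0],0],
  [[0,0,0],0],
], hand=0.3, force=35)

```text
time_s: 12.65
ee_pos: [0.4462, -0.0484, -0.0103]
ee_rot: [-179.1, -0.1, 94.3]
wrist_force: [-0.8, 0.2, -2.0]
width: 0.0637
```

Request:
drive_tool([
  [[0,0,0.02],0],
  [[0,0,0.05],0],
  [[0,0,0.08],0],
  [[0,-0.02,0.11],0],
  [[0.005,-0.06,0.12],-4],
])

```text
time_s: 13.15
ee_pos: [0.4526, -0.1082, 0.1135]
ee_rot: [-179.3, 0.0, 90.4]
wrist_force: [1.8, -1.0, -2.2]
width: 0.0633
```

Request:
drive_tool([
  [[0.01,-0.045,0],-4],
  [[0.02,-0.09,0],-8],
  [[0.03,-0.135,0],-13],
  [[0.04,-0.18,0],-17.5],
  [[0.05,-0.22,0],-17.5],
])

```text
time_s: 13.65
ee_pos: [0.5027, -0.3306, 0.1135]
ee_rot: [-179.4, 0.0, 72.7]
wrist_force: [0.2, 0.6, -1.7]
width: 0.0636
```

Request:
drive_tool([
  [[0.008,-0.03,0],0],
  [[0.01,-0.045,0],0],
  [[0.01,-0.045,0],0],
])

```text
time_s: 13.95
ee_pos: [0.5125, -0.3776, 0.1131]
ee_rot: [-179.4, 0.0, 72.6]
wrist_force: [0.6, -0.1, -1.3]
width: 0.0635
```

```bash
python3 -c "
from h import *
from station import bot,cams
look(cams,bot,save='pics/t10.png')"; python3 wr.py
```

```text
[280. 202.] [ 556.  -319.2   63.5  130.1   70.7] corner [-64.4 131.9] 88.1
[186. 187.] [611.3 -80.9  66.3 165.6 -68.6] corner [-82.9 375.8] -51.2
14.0 [ 0.5124 -0.3761  0.1132] [-88.9  64.5] [-179.3    0.    72.6] [-0.3  1.6 -2.4] 0.0637
14.0 [ 0.5124 -0.3761  0.1132] [-179.3    0.    72.6] [-47.9  13.3   2.9  80.2  -0.3 -30.5]
[[0, 180], [0, 204], [29, 227], [44, 271], [50, 268], [46, 240], [27, 213], [64, 198], [36, 180]] [[433.0, -540.0], [447.0, -548.0], [467.0, -538.0], [498.0, -544.0], [497.0, -539.0], [478.0, -532.0], [457.0, -535.0], [456.0, -507.0], [439.0, -518.0]]
[[173, 74], [188, 348], [204, 395], [218, 382], [279, 389], [348, 382], [362, 395], [376, 360], [384, 276], [400, 281], [423, 311], [440, 159], [396, 152], [402, 79]] [[407.0, -411.0], [585.0, -472.0], [628.0, -475.0], [620.0, -461.0], [640.0, -419.0], [650.0, -367.0], [664.0, -360.0], [637.0, -342.0], [572.0, -321.0], [579.0, -311.0], [607.0, -301.0], [503.0, -269.0], [491.0, -295.0], [450.0, -282.0]]
```

Request:
drive_tool([
  [[-0.001,-0.004,-0.03],0],
  [[-0.001,-0.004,-0.055],0],
  [[-0.001,-0.004,-0.07],0],
  [[-0.001,-0.004,-0.076],0],
  [[-0.001,-0.004,-0.0785],0],
])

```text
time_s: 14.55
ee_pos: [0.5116, -0.3786, 0.0349]
ee_rot: [-179.3, -0.0, 72.7]
wrist_force: [0.7, 0.4, -1.8]
width: 0.0637
```

Request:
drive_tool([
  [[0,0,-0.001],0],
  [[0,0,-0.002],0],
])

```text
time_s: 14.75
ee_pos: [0.5122, -0.379, 0.0342]
ee_rot: [-179.4, 0.0, 72.7]
wrist_force: [-0.1, -0.4, -1.2]
width: 0.0639
```

Request:
drive_tool([
  [[0,0,-0.0015],0],
  [[0,0,-0.002],0],
])

```text
time_s: 14.95
ee_pos: [0.5126, -0.3794, 0.0328]
ee_rot: [-179.5, 0.1, 72.7]
wrist_force: [1.7, -1.4, 0.1]
width: 0.0637
```

Request:
drive_tool([
  [[0,0,0],0],
  [[0,0,0],0],
  [[0,0,0],0],
], hand=0.87)

```text
time_s: 15.25
ee_pos: [0.5128, -0.3797, 0.0332]
ee_rot: [-179.5, 0.1, 72.7]
wrist_force: [-0.3, -0.5, 0.8]
width: 0.0738
```

Request:
drive_tool([
  [[0,0,0.04],0],
  [[0,0,0.08],-4],
  [[0.01,0.02,0.09],-12],
  [[0.02,0.05,0.09],-20],
  [[0.0204,0.053,0.09],-28.5],
])

```text
time_s: 15.75
ee_pos: [0.5345, -0.3243, 0.1243]
ee_rot: [-179.6, 0.0, 44.0]
wrist_force: [-0.4, -0.4, -0.0]
width: 0.0739
```

Request:
drive_tool([
  [[0,0,0],-8.5],
  [[0,0,0],-17],
  [[0,0,0],-25.5],
  [[0,0,0],-34],
  [[0,0,0],-42.5],
], hand=0.6)

```text
time_s: 16.25
ee_pos: [0.5345, -0.3243, 0.1244]
ee_rot: [-179.6, 0.0, 1.2]
wrist_force: [0.9, -0.2, 0.3]
width: 0.0513
```

Request:
drive_tool([
  [[0,0,0],-8.5],
  [[0,0,0],-17],
  [[0,0,0],-19],
  [[0,0,0],-19],
])

```text
time_s: 16.65
ee_pos: [0.5346, -0.3244, 0.1246]
ee_rot: [-179.6, 0.0, -17.8]
wrist_force: [-0.2, 0.7, 0.9]
width: 0.0514
```

```bash
python3 -c "
from h import *
from station import bot,cams
look(cams,bot,z=.086,vmin=60,save='pics/t11.png')
im=cv2.imread('pics/t11.png');c=cams.camera('scene')
cv2.imwrite('pics/t11c.png',np.hstack([cv2.resize(im[160:280,240:370],(390,360)),cv2.resize(c['color'][150:330,170:365],(390,360))]))"
```

```text
[186. 187.] [606.4 -88.9  63.7 159.2 -68.6] corner [-85.2 366.7] -51.2
16.7 [ 0.5346 -0.3244  0.1246] [-83.3 120.5] [-179.6    0.   -17.8] [ 0.8 -0.2 -0. ] 0.0512
```

View pics/t11c.png

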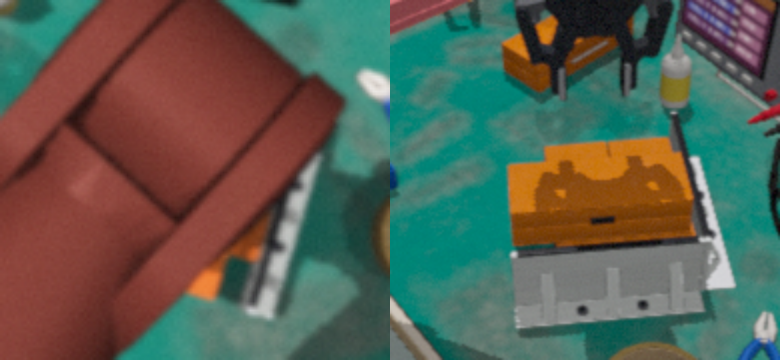

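The first top case lies square across both lower ones, short of the fences as intended. I'll lower and push it home to the right fence.

Request:
drive_tool([
  [[0,0,-0.04],0],
  [[0,0,-0.07],0],
  [[0,0,-0.085],0],
  [[0,0,-0.088],0],
  [[0,0,-0.088],0],
])

```text
time_s: 17.25
ee_pos: [0.5348, -0.3246, 0.0372]
ee_rot: [-179.6, 0.0, -17.7]
wrist_force: [-0.9, -0.0, -0.1]
width: 0.0511
```

Request:
drive_tool([
  [[-0.003,-0.0095,0],0],
  [[-0.006,-0.019,0],0],
  [[-0.008,-0.0257,0],0],
  [[-0.0103,-0.033,0],0],
  [[-0.012,-0.038,0],0],
])

```text
time_s: 17.75
ee_pos: [0.5227, -0.3635, 0.0376]
ee_rot: [-179.6, -0.0, -17.7]
wrist_force: [1.1, 2.5, 2.1]
width: 0.0513
```

Request:
drive_tool([
  [[-0.0008,-0.0025,0],0],
  [[-0.001,-0.0035,0],0],
])

```text
time_s: 17.95
ee_pos: [0.5214, -0.3673, 0.0375]
ee_rot: [-179.6, -0.0, -17.8]
wrist_force: [0.7, 2.0, 1.7]
width: 0.051
```

Request:
drive_tool([
  [[-0.0008,-0.0025,0],0],
  [[-0.001,-0.003,0],0],
])

```text
time_s: 18.15
ee_pos: [0.5213, -0.3682, 0.0375]
ee_rot: [-179.3, -0.0, -17.7]
wrist_force: [6.3, 12.9, 5.4]
width: 0.0511
```

Request:
drive_tool([
  [[-0.0008,-0.0025,0],0],
  [[-0.001,-0.003,0],0],
])

```text
time_s: 18.35
ee_pos: [0.5214, -0.368, 0.0376]
ee_rot: [-179.0, -0.0, -17.6]
wrist_force: [7.5, 18.7, 7.8]
width: 0.0513
```

Request:
drive_tool([
  [[0.004,0.012,0],0],
  [[0.005,0.016,0.03],8],
  [[0.005,0.016,0.07],16.5],
  [[0.01,0.04,0.1],25],
  [[0.02,0.07,0.11],33.5],
])

```text
time_s: 18.85
ee_pos: [0.5423, -0.2993, 0.1515]
ee_rot: [-179.3, -0.2, 16.1]
wrist_force: [0.0, -0.2, 0.1]
width: 0.0511
```

Request:
drive_tool([
  [[0.01,0.04,0],8.5],
  [[0.02,0.08,0],17],
  [[0.03,0.12,0],25.5],
  [[0.045,0.16,0],34],
  [[0.06,0.2,0],42.5],
], hand=1)

```text
time_s: 19.35
ee_pos: [0.6025, -0.0976, 0.1514]
ee_rot: [-179.3, -0.1, 59.0]
wrist_force: [0.5, -0.9, 0.8]
width: 0.0854
```

Request:
drive_tool([
  [[0.01,0.018,0],8.5],
  [[0.01,0.018,0],17],
  [[0.01,0.018,0],25.5],
  [[0.01,0.018,0],34],
  [[0.01,0.018,0],42.5],
])

```text
time_s: 19.85
ee_pos: [0.6124, -0.0793, 0.1512]
ee_rot: [-179.3, -0.1, 101.9]
wrist_force: [0.5, 0.4, 0.6]
width: 0.0854
```

```bash
python3 wr.py; python3 -c "
from h import *
from station import bot,cams
look(cams,bot,z=.086,save='pics/t12.png')
im=cv2.imread('pics/t12.png')
for k in cv2.findContours(orange(im),0,1)[0]:
  if cv2.contourArea(k)>400: print(cv2.approxPolyDP(k,2.5,True)[:,0].tolist())"
```

```text
19.85 [ 0.6124 -0.0793  0.1512] [-1.793e+02 -1.000e-01  1.019e+02] [-19.3   9.8   2.9  83.7  -0.3 -31.2]
[[306, 88], [218, 106], [265, 306], [340, 293]] [[526.0, -80.0], [551.0, -138.0], [700.0, -75.0], [675.0, -18.0]]
[[34, 0], [0, 0], [0, 161], [13, 154], [59, 18]] [[510.0, -267.0], [514.0, -288.0], [622.0, -289.0], [615.0, -279.0], [517.0, -250.0]]
[303. 219.] [ 520.2 -362.4  165.8  166.    71.9] corner [-85.6  80. ] 89.3
[191. 199.] [580.5 -98.7  63.6 103.9 -68.1] corner [-106.9  349.6] -50.7
19.95 [ 0.6124 -0.0793  0.1512] [-82.3 377.6] [-1.793e+02 -1.000e-01  1.016e+02] [ 0.5 -0.2  1. ] 0.0853
[[278, 180], [263, 228], [300, 239], [298, 255], [322, 262], [342, 201], [336, 196]]
[[191, 177], [177, 180], [172, 186], [188, 221], [210, 211], [197, 181]]
```

Request:
drive_tool([
  [[0.0005,0.0015,-0.03],8],
  [[0.0005,0.0015,-0.075],10.3],
  [[0.0005,0.0015,-0.115],10.3],
  [[0.0005,0.0015,-0.145],10.3],
  [[0.0005,0.0015,-0.16],10.3],
])

```text
time_s: 20.45
ee_pos: [0.6108, -0.0771, -0.0122]
ee_rot: [-179.1, -0.2, 111.7]
wrist_force: [-0.4, 0.2, 0.0]
width: 0.0852
```

Request:
drive_tool([
  [[0,0,0],0],
  [[0,0,0],0],
  [[0,0,0],0],
  [[0,0,0],0],
  [[0,0,0],0],
], hand=0.3, force=35)

```text
time_s: 20.95
ee_pos: [0.6114, -0.0773, -0.0113]
ee_rot: [-179.2, -0.2, 111.7]
wrist_force: [0.1, 0.6, -2.6]
width: 0.0635
```

Request:
drive_tool([
  [[0,0,0.02],0],
  [[-0.005,0,0.06],0],
  [[-0.02,-0.005,0.1],0],
  [[-0.04,-0.03,0.125],-4],
  [[-0.06,-0.065,0.13],-12],
])

```text
time_s: 21.45
ee_pos: [0.5529, -0.1426, 0.1234]
ee_rot: [-179.5, 0.0, 99.6]
wrist_force: [1.6, -1.9, -3.0]
width: 0.0636
```

Request:
drive_tool([
  [[-0.01,-0.045,0],-8],
  [[-0.015,-0.09,0],-16],
  [[-0.02,-0.13,0],-24],
  [[-0.022,-0.165,0],-27],
  [[-0.022,-0.18,0],-27.2],
])

```text
time_s: 21.95
ee_pos: [0.5302, -0.3259, 0.1237]
ee_rot: [-179.5, 0.1, 72.2]
wrist_force: [-0.6, -0.0, -2.1]
width: 0.0631
```

Request:
drive_tool([
  [[0,0,0],0],
  [[0,0,0],0],
])

```text
time_s: 22.15
ee_pos: [0.5303, -0.3254, 0.1238]
ee_rot: [-179.5, 0.0, 72.2]
wrist_force: [-0.2, 0.2, -2.8]
width: 0.0635
```

Request:
drive_tool([
  [[0.001,0.003,-0.04],0],
  [[0.001,0.003,-0.07],0],
  [[0.001,0.003,-0.082],0],
  [[0.001,0.003,-0.088],0],
  [[0.001,0.003,-0.09],0],
])

```text
time_s: 22.65
ee_pos: [0.5318, -0.3221, 0.0345]
ee_rot: [-179.5, 0.1, 72.3]
wrist_force: [-0.3, -0.3, -2.4]
width: 0.0633
```

Request:
drive_tool([
  [[0,0,-0.001],0],
  [[0,0,-0.002],0],
])

```text
time_s: 22.85
ee_pos: [0.5327, -0.3227, 0.0341]
ee_rot: [-179.7, 0.1, 72.3]
wrist_force: [-0.1, 0.3, -1.8]
width: 0.0634
```

Request:
drive_tool([
  [[0,0,-0.0005],0],
  [[0,0,-0.001],0],
])

```text
time_s: 23.05
ee_pos: [0.5331, -0.3232, 0.034]
ee_rot: [-179.7, 0.1, 72.3]
wrist_force: [0.1, 0.4, -1.9]
width: 0.0639
```

Request:
drive_tool([
  [[0,0,-0.0015],0],
  [[0,0,-0.0025],0],
])

```text
time_s: 23.25
ee_pos: [0.5332, -0.3233, 0.0316]
ee_rot: [-179.8, 0.2, 72.3]
wrist_force: [1.5, -0.5, 0.3]
width: 0.0632
```

Request:
drive_tool([
  [[0,0,-0.0005],0],
  [[0,0,-0.001],0],
])

```text
time_s: 23.45
ee_pos: [0.5334, -0.3234, 0.0314]
ee_rot: [-179.8, 0.2, 72.3]
wrist_force: [-0.5, 1.2, 5.3]
width: 0.0635
```

Request:
drive_tool([
  [[0,0,0],0],
  [[0,0,0],0],
  [[0,0,0],0],
], hand=0.87)

```text
time_s: 23.75
ee_pos: [0.5334, -0.3235, 0.0314]
ee_rot: [-179.8, 0.2, 72.3]
wrist_force: [-0.4, -0.0, -0.0]
width: 0.0742
```

Request:
drive_tool([
  [[0,0,0.04],0],
  [[0,0,0.08],-4],
  [[0.01,0.03,0.09],-12],
  [[0.016,0.0547,0.09],-20],
  [[0.016,0.0547,0.09],-28.5],
])

```text
time_s: 24.25
ee_pos: [0.5505, -0.2664, 0.1222]
ee_rot: [-179.8, 0.1, 43.6]
wrist_force: [-0.5, -0.0, -0.4]
width: 0.0743
```

Request:
drive_tool([
  [[0,0,0],-8.5],
  [[0,0,0],-17],
  [[0,0,0],-25.5],
  [[0,0,0],-34],
  [[0,0,0],-42.5],
], hand=0.6)

```text
time_s: 24.75
ee_pos: [0.5505, -0.2664, 0.1221]
ee_rot: [-179.8, 0.1, 0.7]
wrist_force: [0.5, -0.0, -0.6]
width: 0.0517
```

Request:
drive_tool([
  [[0,0,0],-8.5],
  [[0,0,0],-17],
  [[0,0,-0.04],-18.7],
  [[0,0,-0.07],-18.7],
  [[0,0,-0.083],-18.7],
])

```text
time_s: 25.25
ee_pos: [0.5489, -0.2652, 0.0358]
ee_rot: [-179.8, 0.4, -18.0]
wrist_force: [-0.5, 0.4, -0.3]
width: 0.0512
```

Request:
drive_tool([
  [[0,0,0],0],
  [[0,0,0],0],
])

```text
time_s: 25.45
ee_pos: [0.549, -0.2653, 0.0365]
ee_rot: [-179.8, 0.4, -18.0]
wrist_force: [0.7, -0.6, 0.6]
width: 0.0513
```

Request:
drive_tool([
  [[-0.003,-0.0095,0.001],0],
  [[-0.0055,-0.0175,0.001],0],
  [[-0.0075,-0.024,0.001],0],
  [[-0.0095,-0.03,0.001],0],
  [[-0.011,-0.0353,0.001],0],
])

```text
time_s: 25.95
ee_pos: [0.538, -0.3012, 0.0379]
ee_rot: [-179.8, 0.3, -18.0]
wrist_force: [1.8, 2.9, 1.7]
width: 0.0512
```

Request:
drive_tool([
  [[-0.0008,-0.0025,0],0],
  [[-0.001,-0.0035,0],0],
])

```text
time_s: 26.15
ee_pos: [0.5367, -0.305, 0.0378]
ee_rot: [-179.7, 0.3, -18.0]
wrist_force: [0.7, 4.5, 3.0]
width: 0.051
```

Request:
drive_tool([
  [[-0.0008,-0.0025,0],0],
  [[-0.001,-0.003,0],0],
])

```text
time_s: 26.35
ee_pos: [0.5365, -0.3061, 0.0378]
ee_rot: [-179.5, 0.3, -17.9]
wrist_force: [6.8, 13.3, 5.7]
width: 0.051
```

Request:
drive_tool([
  [[-0.0005,-0.002,0],0],
  [[-0.0006,-0.002,0],0],
])

```text
time_s: 26.55
ee_pos: [0.5367, -0.3059, 0.0379]
ee_rot: [-179.3, 0.3, -17.9]
wrist_force: [4.6, 11.3, 5.0]
width: 0.0514
```

Request:
drive_tool([
  [[0.004,0.012,0],0],
  [[0.005,0.016,0.035],8],
  [[0.005,0.016,0.08],16.5],
  [[-0.02,0.016,0.11],25],
  [[-0.06,0.01,0.11],33.5],
])

```text
time_s: 27.05
ee_pos: [0.4789, -0.297, 0.1528]
ee_rot: [-179.7, 0.1, 16.1]
wrist_force: [0.1, -0.8, 0.4]
width: 0.0512
```

Request:
drive_tool([
  [[-0.03,-0.02,0],8.5],
  [[-0.06,-0.04,0],17],
  [[-0.068,-0.048,0],25.5],
  [[-0.068,-0.048,0],34],
  [[-0.068,-0.048,0],42.5],
])

```text
time_s: 27.55
ee_pos: [0.4103, -0.3453, 0.1527]
ee_rot: [-179.7, 0.2, 58.9]
wrist_force: [0.7, -0.1, 0.0]
width: 0.0513
```

Request:
drive_tool([
  [[0,0,0],8.5],
  [[0,0,0],14.5],
  [[0,0,0],14.5],
])

```text
time_s: 27.85
ee_pos: [0.4103, -0.3451, 0.1524]
ee_rot: [-179.7, 0.2, 73.5]
wrist_force: [0.2, -0.7, 0.9]
width: 0.051
```

```bash
python3 -c "
from h import *
from station import bot,cams
look(cams,bot,z=.086,save='pics/t13.png')"
```

```text
[300. 216.] [ 522.9 -362.4  165.3  166.5  -19.3] corner [-83.1  80.8] -1.9
27.9 [ 0.4103 -0.3451  0.1525] [-195.7   63.6] [-179.7    0.2   73.2] [-0.5  1.  -0.9] 0.0514
```

Request:
drive_tool([
  [[0,0,-0.045],-0.6],
  [[0,0,-0.085],-0.6],
  [[0,0,-0.108],-0.6],
  [[0,0,-0.115],-0.6],
  [[0,0,-0.115],-0.6],
])

```text
time_s: 28.4
ee_pos: [0.4099, -0.3445, 0.0369]
ee_rot: [-179.6, 0.1, 72.5]
wrist_force: [-0.5, 0.3, 0.3]
width: 0.0516
```

Request:
drive_tool([
  [[0.005,-0.0016,0],0],
  [[0.0095,-0.003,0],0],
  [[0.0135,-0.0042,0],0],
])

```text
time_s: 28.7
ee_pos: [0.4246, -0.3497, 0.0384]
ee_rot: [-179.7, 0.2, 72.5]
wrist_force: [0.1, -0.3, -0.1]
width: 0.0514
```

Request:
drive_tool([
  [[0.002,-0.0006,0],0],
  [[0.0035,-0.0011,0],0],
])

```text
time_s: 28.9
ee_pos: [0.4284, -0.351, 0.0387]
ee_rot: [-179.7, 0.2, 72.5]
wrist_force: [-0.8, -0.0, -0.6]
width: 0.0514
```

Request:
drive_tool([
  [[0.002,-0.0006,0],0],
  [[0.003,-0.0009,0],0],
])

```text
time_s: 29.1
ee_pos: [0.4312, -0.3518, 0.0386]
ee_rot: [-179.6, 0.2, 72.5]
wrist_force: [-4.4, 1.0, 1.2]
width: 0.051
```

Request:
drive_tool([
  [[0.002,-0.0006,0],0],
  [[0.003,-0.0009,0],0],
])

```text
time_s: 29.3
ee_pos: [0.4312, -0.3517, 0.0385]
ee_rot: [-179.2, 0.2, 72.4]
wrist_force: [-23.3, 7.2, 14.4]
width: 0.0515
```

Request:
drive_tool([
  [[0.002,-0.0006,0],0],
  [[0.003,-0.0009,0],0],
])

```text
time_s: 29.5
ee_pos: [0.431, -0.3517, 0.0386]
ee_rot: [-178.8, 0.3, 72.3]
wrist_force: [-25.0, 8.2, 15.5]
width: 0.0513
```

Request:
drive_tool([
  [[0.002,-0.0006,0],0],
  [[0.003,-0.0009,0],0],
])

```text
time_s: 29.7
ee_pos: [0.4307, -0.3516, 0.0386]
ee_rot: [-178.4, 0.3, 72.2]
wrist_force: [-24.3, 8.2, 15.5]
width: 0.051
```

Request:
drive_tool([
  [[-0.012,0.004,0],0],
  [[-0.02,0.006,0.03],0],
  [[-0.02,0.02,0.08],0],
  [[-0.01,0.07,0.11],0],
  [[0,0.12,0.12],0],
])

```text
time_s: 30.2
ee_pos: [0.4296, -0.2438, 0.1591]
ee_rot: [-178.7, 0.4, 72.1]
wrist_force: [1.0, 0.7, 0.0]
width: 0.0515
```

Request:
drive_tool([
  [[0.01,0.05,0.01],0],
  [[0.02,0.09,0.02],0],
  [[0.03,0.13,0.03],0],
  [[0.03,0.15,0.03],0],
  [[0.03,0.15,0.03],0],
])

```text
time_s: 30.7
ee_pos: [0.4603, -0.0916, 0.1899]
ee_rot: [-178.8, 0.4, 72.3]
wrist_force: [-0.5, 0.1, -0.3]
width: 0.0511
```

```bash
python3 -c "
from h import *
from station import bot,cams
look(cams,bot,z=.086,save='pics/t14.png')
im=cv2.imread('pics/t14.png');c=cams.camera('scene');t=cams.camera('top')
cv2.imwrite('pics/fin.png',np.hstack([cv2.resize(im[160:290,240:370],(400,400),interpolation=cv2.INTER_CUBIC),cv2.resize(c['color'][140:340,180:380],(400,400),interpolation=cv2.INTER_CUBIC)]))
T=pose(t)
for k in cv2.findContours(orange(im),0,1)[0]:
  if cv2.contourArea(k)>400: 
    a=cv2.approxPolyDP(k,2,True)[:,0]
    for p in a: print(p,tocorner(ray(t,T,p,.086)[0]*1000).round(1),tocorner(ray(t,T,p,.043)[0]*1000).round(1))
"
```

```text
[302. 219.] [ 525.4 -364.1  164.7  165.7  -18.1] corner [-80.2  79.9] -0.7
30.75 [ 0.4601 -0.093   0.1895] [-223.5  319.1] [-178.8    0.4   72.2] [ 0.8 -0.3 -0.5] 0.051
[278 180] [ -6.1 159.2] [ -0.6 160. ]
[263 228] [-127.5  160.9] [-126.9  161.8]
[276 234] [-132.4  126.9] [-132.   126.4]
[274 245] [-159.   124.1] [-159.7  123.5]
[323 260] [-160.1    1.6] [-160.8   -3.9]
[342 201] [-11.1  -3.1] [-5.9 -8.8]
[341 196] [-0.2  2.5] [ 5.5 -3. ]
[300 183] [  2.  106.2] [  7.8 104.8]
```

View pics/fin.png

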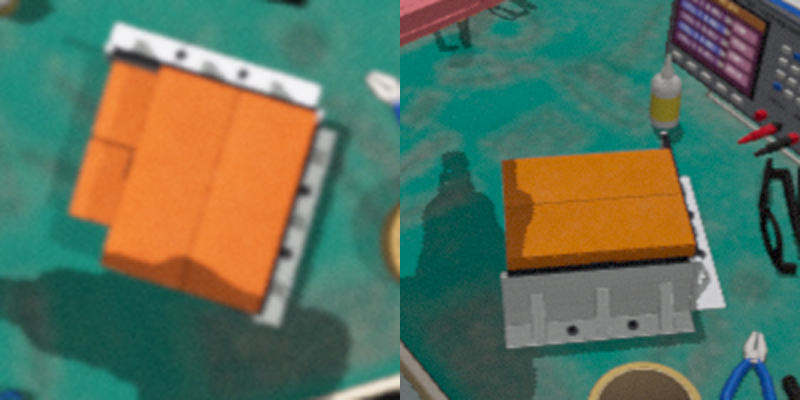

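The final view shows both top cases flush with the back and right fences, with a closed seam and front ends in line. The lower course still reads -127 mm (front face) and about 160 mm (left end), and the glue and tape have not been touched. I'm handing in.

```bash
python3 -c "
from station import ticket
print(ticket.close_job())"
```

```text
the job is handed in; nothing more can be done
None
```

The bundle is ready for banding and the job is handed in, at about 31 s of the 70 s allowed.

**What I did:** I pushed the two loose cases together against the back fence, then pushed their ends against the right fence. I then laid the near and far left cases lid up across them. Each was pushed against the right fence in turn, and both together against the back fence. Every push ran until the force showed a hard stop (about 12–26 N sideways).

**Last checks:**
- **First course:** before the top layer went on, it measured 130 × 163 mm and sat square in the corner to about 0.1°. Its visible corners had not moved in the last picture.
- **Second course:** the front ends of the two cases agree to about 1 mm, and the seam looks closed. Both sit against the fences to within the camera's resolution of about 2–3 mm.
- **Other items:** the glue bottle and tape roll were never touched, and no case tipped.

**What disagreed:**
- **Fingertip height:** with the fingers open, the tips stood about 20 mm higher than I worked out from the interface text. On the first push, one finger slid over case b's lid with about 8 N and moved nothing. I found this in the pictures and pushed from a lower height after that.
- **Corner position:** my first estimate was about 3 mm off, so I corrected it from where the first course came to rest.

I did not repeat the push against the right fence after the final push towards the back fence. A gap of up to about 1 mm there would not show in the images.

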